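Sort the spices and the tea and coffee into their trays

ROBOT

A 7-joint arm with a two-finger parallel gripper is mounted at the origin on a cart in front of the work surface, level with it; the furniture and walls round the work are solid. World frame = base frame: x ahead of the robot, y to its left, z up, the work surface at z = 0. Lengths are in m, angles in rad, forces in N, time in s.
With the tool pointing down it reaches from about 0.4 to 0.875 m from the base axis. Payload 19.3 kg.
Tool frame: the origin (TCP) lies midway between the tips of the shut fingers; the grasp point (between the pads) lies 19 mm behind it; z points along the fingers, y is the line along which they close (so a half turn about z gives the same grasp; the last joint's range is limited). The gripper opens to 85 mm and grips with 20 to 120 N. Pads are 22 mm wide; open, the fingers measure 114 mm over their backs; the gripper's body (76 mm by 85 mm) begins 54 mm behind the grasp point. The pads swing forward as they close: fully open they stand 13 mm farther back than shut.
Start: joints at [-1.21, 0.521, -0.036, 1.599, 0.021, 1.021, -0.113], TCP at [0.261, 0.568, 0.231] pointing down, gripper open.
Joint ranges: [-2.91, 2.91], [-0.3, 2.13], [-1.5, 1.42], [0.17, 2.43], [-1.26, 4.41], [0.16, 1.93], [-2.52, 2.52]. Speed limits (rad/s): [1.89, 1.89, 2.39, 2.39, 3.01, 3.01, 3.01].

INTERFACE

Orientations are given as [roll, pitch, yaw] about the fixed x, y, z axes, in that order (R = Rz(yaw) Ry(pitch) Rx(roll)).
In Python, from workcell import telemetry, grab_frame, calibration, bot, outline_of, landmark_of gives the robot as it stands. The module is installed in compiled form; this text tells all that it offers.
- The arm moves only by the shell command python3 -m inch 'ROWS' [FORCE]. ROWS is JSON, a list of rows, each a list of 7 numbers: the shift along the tool's x, y, z in m, then the turn, a rotation vector about the tool's x, y, z in rad, then the closure, from 0 (fully open) to 1 (shut). A call has 1 to 5 rows; each row shifts and turns the commanded pose from where the row before left it, along the tool's axes as they then stand; what a row does not reach is not made up. A row lasts 1/10 s, in which the tool goes at most 50 mm and 8.59 degrees, less where a joint would pass 70% of its speed; a pose out of reach is approached as far as the arm can. A call is refused whole if a number of a shift passes 0.05 or a number of a turn 0.15, either way. A call with a gripper value outside its range is refused whole. The fingers move at their own pace and stop on an object; FORCE is the grip in N (left out, the last holds). Time passes only in rows, so rows that do not move let the fingers close. It gives the time, the measured TCP pose, the force, the opening and the grip force at its end, in the units of the state.
- telemetry.observe(): the state, without advancing time (a new reading comes with each control period).
- grab_frame(name): name is "scene" or "top"; returns the picture (384x512x3 uint8, red, green, blue); there is no depth.
- calibration(name): a dict with "fovy" (degrees; the focal length in pixels is half the picture's height over the tangent of half this angle, whatever the lens; pixels are square), "cx", "cy" (the principal point, pixels), "dist" ([k1, k2, p1, p2, k3] as OpenCV has them; the pictures are not rectified), "pose" (4x4, takes a point from camera to world coordinates). Camera axes: x right, y down, z forward; pixel columns grow to the right and rows downward; lengths in m; the calibration is good to about 2 mm. A picture is of the moment at which its call begins. calibration takes no time and is no camera call.
- bot.job_done(): hands the job in; it is judged then, once.
Trained networks look in the newest picture that a camera, given by its name, has taken for a name from the list of things; names that differ only in an ending like _2 or _b are one class to them, and where a whole thing is asked for, a point or a joint stands for the part that bears it (a point fixed in the world has none). Each returns a list of dicts, best first, with "score" (0 to 1); they miss things now and then, are a little off and sometimes report something else, mostly with a low value. They report only what shows in the picture. A call takes as long as a camera call. They do not tell look-alikes from the thing itself.
- outline_of(label, camera): "region" (384x512 bool, what is visible of it) and "rect" ([left, top, right, bottom] in pixels, round what is visible of it).
- landmark_of(label, camera): "xy" ([column, row] in pixels: a listed point, or the origin of a listed thing).
The state is a dict: "clock": time; "qpos": joint angles; "qd": joint speeds; "joint_efforts": joint torques, N m; "position": TCP position; "tool_rot": TCP orientation; "force": force on the tool from outside, world axes, zero at the start; "moment": the same for the moment, N m; "grip_width": finger opening in m; "finger_force": force on a finger pad.
Only numpy, scipy, OpenCV 4.12 (cv2) and the standard library are available. Lean on these libraries where they do the work, as an engineer would, in place of code of your own. Each camera call takes 0.05 s, during which the arm holds its last target. There are 200 camera calls.

TASK

Put the things on the worktop away, standing upright on the floor of the right compartments: in the white seasoning tray the shaker goes in the middle compartment and the two red-capped spice jars in the end ones, one in each (either way round); in the dark steel tray the blue tea tin goes in the larger compartment and the yellow-lidded coffee jar in the smaller. Leave all else as it is, the little dropper bottle and the tealight among them too, and the other jars standing at the walls.

Things in the scene. Friction and masses are not known exactly. Their poses are not given: they have to be found in the camera images.
- spice_green_mid (a point): a glass spice jar with a red screw cap, round, 45 mm across and 106 mm tall, standing upright, weighing 0.11 kg; green label, and a green disc on the red cap. This point is its centre, 53 mm above its underside; its z axis is the jar's axis. The cap is 45 mm across over the top 21 mm, the glass 42 mm; best gripped at the cap, so that the gripper stays above neighbours of the same height
- spice_tan_mid (a point): a glass spice jar with a red screw cap, round, 45 mm across and 106 mm tall, standing upright, weighing 0.11 kg; brown and cream label, and a pale pinkish disc on the red cap. This point is its centre, 53 mm above its underside; its z axis is the jar's axis. The cap is 45 mm across over the top 21 mm, the glass 42 mm; best gripped at the cap, so that the gripper stays above neighbours of the same height
- shaker_mid (a point): a clear salt shaker with a light grey domed top and grey filling, round, 44 mm across and 90 mm tall (the domed top 20 mm is only 34 mm; grip it just below the dome, 60 to 65 mm up, so that the gripper stays above taller neighbours), standing upright, about 0.1 kg. This point is its centre, 45 mm above its underside; its z axis is the shaker's axis
- coffee_jar_mid (a point): a clear coffee jar with a yellow screw lid, round, 59 mm across at the lid (the top 16 mm, best gripped there) and 56 mm at the glass, 105 mm tall, standing upright, about 0.22 kg. This point is its centre, 52.5 mm above its underside; its z axis is the jar's axis
- tea_tin_mid (a point): a blue rectangular tea tin with closed lid, 64 mm (its x) by 90 mm (its y) and 62 mm tall (z), about 0.12 kg, its long side roughly across the robot's view (along world y). Grasp it across the 64 mm. This point is its centre, 31 mm above its underside
- seasoning_tray: a fixed low white tray, 76 mm (its x) by 204 mm (its y, roughly along world y), three equal compartments along its y, each 68 (x) by 62 mm (y) inside, centres at y = -66.7, 0, +66.7 mm, x = 0. Origin at the centre of its underside. Floor 4 mm, rims and dividers 14 mm above the worktop. The two trays stand side by side at the back on the right and may have changed places; a microwave's door handle sticks out 80 mm behind their middle line at y = -0.29 m
- drinks_tray: a fixed low dark steel tray, 86 mm (its x) by 204 mm (its y, roughly along world y). Two compartments along its y, 78 mm in x: the larger, for the tin, 114 mm (y) inside, centre at y = -42 mm; the smaller, for the coffee jar, 80 mm (y), centre at y = +58 mm; x = 0. Origin at the centre of its underside. Floor 4 mm, rims and divider 14 mm above the worktop
- dropper_mid (a point): a bystander to leave alone: a small brown dropper bottle with a black dropper, 33 mm across and 102 mm tall, upright. This point is its centre, 51 mm above its underside. Not to be touched either: a fixed tall coffee maker at x over 0.45 m, y 0.03 to 0.19 m, between the left part of the worktop and the trays; carry things round in front of it
- tealight_mid (a point): a bystander to leave alone: a small red tealight candle in a metal cup, 38 mm across and 15 mm tall. This point is its centre, 7.5 mm above its underside
Things that resemble listed ones, but are neither listed nor needed, are in the scene too. Leave any turquoise look-alike of the part that bears spice_green_mid alone.

How it is judged:
At the end, for the whole second after the job is handed in: Shaker, spice jars, coffee jar and tea tin each stand upright (0.12 rad) on the floor (5 mm) of their own compartments, at rest, centre within 15 mm of the compartment's centre along the tray's x and y; spice jars in either order ((((x of spice_green_mid in the frame of seasoning_tray between -0.015 and 0.015 m and y of spice_green_mid in the frame of seasoning_tray between 0.0517 and 0.0817 m and z of spice_green_mid in the frame of seasoning_tray between 0.052 and 0.062 m and angle between spice_green_mid's own z axis and vertical below 0.12 rad) and (x of spice_tan_mid in the frame of seasoning_tray between -0.015 and 0.015 m and y of spice_tan_mid in the frame of seasoning_tray between -0.0817 and -0.0517 m and z of spice_tan_mid in the frame of seasoning_tray between 0.052 and 0.062 m and angle between spice_tan_mid's own z axis and vertical below 0.12 rad)) or ((x of spice_green_mid in the frame of seasoning_tray between -0.015 and 0.015 m and y of spice_green_mid in the frame of seasoning_tray between -0.0817 and -0.0517 m and z of spice_green_mid in the frame of seasoning_tray between 0.052 and 0.062 m and angle between spice_green_mid's own z axis and vertical below 0.12 rad) and (x of spice_tan_mid in the frame of seasoning_tray between -0.015 and 0.015 m and y of spice_tan_mid in the frame of seasoning_tray between 0.0517 and 0.0817 m and z of spice_tan_mid in the frame of seasoning_tray between 0.052 and 0.062 m and angle between spice_tan_mid's own z axis and vertical below 0.12 rad))) and x of shaker_mid in the frame of seasoning_tray between -0.015 and 0.015 m and y of shaker_mid in the frame of seasoning_tray between -0.015 and 0.015 m and z of shaker_mid in the frame of seasoning_tray between 0.044 and 0.054 m and angle between each of shaker_mid, coffee_jar_mid, tea_tin_mid's own z axis and vertical below 0.12 rad and x of coffee_jar_mid in the frame of drinks_tray between -0.015 and 0.015 m and y of coffee_jar_mid in the frame of drinks_tray between 0.043 and 0.073 m and z of coffee_jar_mid in the frame of drinks_tray between 0.0515 and 0.0615 m and x of tea_tin_mid in the frame of drinks_tray between -0.015 and 0.015 m and y of tea_tin_mid in the frame of drinks_tray between -0.057 and -0.027 m and z of tea_tin_mid in the frame of drinks_tray between 0.03 and 0.04 m and linear speed of each of spice_green, spice_tan, shaker, coffee_jar, tea_tin below 0.02 m/s and angular speed of each of spice_green, spice_tan, shaker, coffee_jar, tea_tin below 0.2 rad/s); the robot touches nothing.
It fails at once if the dropper bottle is shifted by more than 30 mm or knocked over (distance of dropper_mid from where it was at the start of the episode above 0.03 m or angle between dropper_mid's own z axis and vertical above 0.5 rad).
It fails at once if the tealight is shifted by more than 30 mm or knocked over (distance of tealight_mid from where it was at the start of the episode above 0.03 m or angle between tealight_mid's own z axis and vertical above 0.5 rad).
It also fails if it takes over 125 s, if anything falls off the work surface, if the arm or the gripper's body presses on something with over 40 N, if the wrist force passes 120 N, or if a joint passes its speed limit or range.

## Working session

There is one attempt and no reset: what is moved stays moved. The work goes in short steps, Python scripts to look and compute and a shell command to move; the robot and the scene stay as the last step left them, time stands still between calls to the robot, and variables do not carry over. Pictures are saved under pics/ and viewed, at most 14 in all, crops included, and the job is handed in when it is done.

```bash
mkdir -p pics; python3 - <<'E'
from workcell import *
import cv2,numpy as np
s=telemetry.observe();print({k:np.round(v,3).tolist() for k,v in s.items()})
for n in("scene","top"):
    im=grab_frame(n);cv2.imwrite(f"pics/{n}0.png",cv2.cvtColor(cv2.resize(im,None,fx=1.5,fy=1.5),cv2.COLOR_RGB2BGR))
    c=calibration(n);print(n,c["fovy"],c["cx"],c["cy"],c["dist"],np.round(c["pose"],3).tolist())
E
```

```text
{'clock': 0.0, 'qpos': [-1.21, 0.522, -0.036, 1.6, 0.021, 1.021, -0.113], 'qd': [0.001, -0.0, -0.001, 0.003, 0.0, -0.0, -0.001], 'joint_efforts': [-0.001, -92.71, 1.979, -36.992, 0.018, 0.008, -0.0], 'position': [0.261, 0.568, 0.231], 'tool_rot': [-3.14, 0.0, 2.711], 'force': [-0.737, -0.944, -0.23], 'moment': [0.046, 0.031, -0.006], 'finger_force': 0.0, 'grip_width': 0.085}
scene 44.41152447244032 251.0032238183481 182.4668642485177 [-0.09601266  0.          0.          0.          0.        ] [[0.762, -0.311, 0.567, -0.367], [-0.647, -0.362, 0.671, -0.969], [-0.003, -0.879, -0.478, 0.753], [0.0, 0.0, 0.0, 1.0]]
top 53.404399152742165 250.09131928642404 193.33453097614787 [0.01439094 0.         0.         0.         0.        ] [[-0.064, -0.969, 0.238, 0.2], [-0.998, 0.062, -0.016, -0.008], [0.0, -0.239, -0.971, 1.105], [0.0, 0.0, 0.0, 1.0]]
```

View pics/scene0.png

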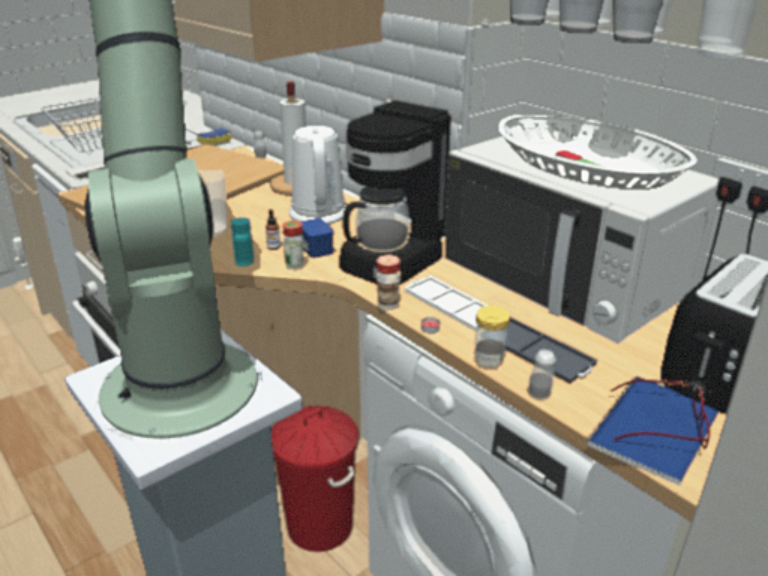

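View pics/top0.png

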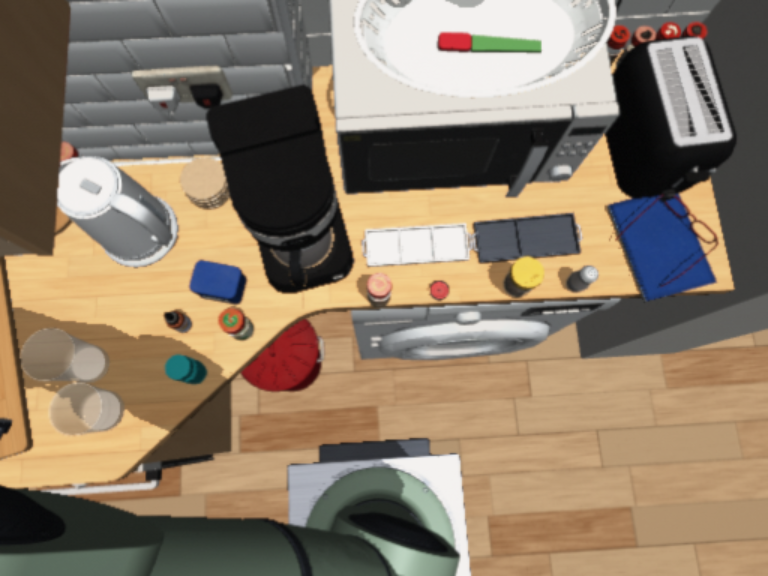

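```bash
cat > h.py <<'E'
from workcell import *
import cv2,numpy as np
def cam(n):
    c=calibration(n);f=192/np.tan(np.radians(c["fovy"]/2))
    return np.array([[f,0,c["cx"]],[0,f,c["cy"]],[0,0,1.]]),np.array(c["dist"],float),np.array(c["pose"],float)
def ray(n,xy):
    K,d,P=cam(n);u=cv2.undistortPoints(np.array([[xy]],float),K,d)[0,0]
    return P[:3,3],P[:3,:3]@np.array([u[0],u[1],1.])
def onz(n,xy,z):
    o,v=ray(n,xy);return o+v*(z-o[2])/v[2]
def proj(n,p):
    K,d,P=cam(n);Q=np.linalg.inv(P);r=cv2.Rodrigues(Q[:3,:3])[0]
    return cv2.projectPoints(np.array(p,float).reshape(-1,1,3),r,Q[:3,3],K,d)[0][:,0]
def tri(a,b):
    o1,v1=ray("scene",a);o2,v2=ray("top",b)
    t=np.linalg.lstsq(np.c_[v1,-v2],o2-o1,rcond=None)[0]
    p,q=o1+v1*t[0],o2+v2*t[1];return (p+q)/2,np.linalg.norm(p-q)
E
python3 - <<'E'
from h import *
zs=dict(spice_green_mid=.053,spice_tan_mid=.053,shaker_mid=.045,coffee_jar_mid=.0525,tea_tin_mid=.031,seasoning_tray=0,drinks_tray=0,dropper_mid=.051,tealight_mid=.0075)
for l,z in zs.items():
    L={n:landmark_of(l,n)[:4] for n in("scene","top")}
    for n in L:
        for r in L[n]: print(l,n,round(r["score"],2),np.round(r["xy"]).tolist(),np.round(onz(n,r["xy"],z)[:2],3).tolist())
    for a in L["scene"]:
        for b in L["top"]:
            p,e=tri(a["xy"],b["xy"])
            if e<.012: print("   tri",np.round(p,3),round(e,4))
E
```

```text
spice_green_mid scene 0.9 [162.0, 161.0] [0.335, 0.333]
spice_green_mid scene 0.81 [201.0, 163.0] [0.424, 0.229]
spice_green_mid top 0.87 [125.0, 249.0] [0.323, 0.327]
spice_green_mid top 0.58 [157.0, 218.0] [0.405, 0.241]
   tri [0.326 0.323 0.059] 0.0069
spice_tan_mid scene 0.67 [259.0, 189.0] [0.457, -0.032]
spice_tan_mid top 0.63 [251.0, 196.0] [0.451, -0.027]
   tri [ 0.455 -0.029  0.051] 0.0074
shaker_mid scene 0.66 [360.0, 247.0] [0.462, -0.413]
shaker_mid scene 0.38 [200.0, 164.0] [0.425, 0.237]
shaker_mid top 0.75 [390.0, 184.0] [0.463, -0.428]
   tri [ 0.457 -0.421  0.053] 0.0089
coffee_jar_mid scene 0.91 [327.0, 226.0] [0.463, -0.301]
coffee_jar_mid top 0.67 [346.0, 187.0] [0.46, -0.298]
   tri [ 0.462 -0.3    0.052] 0.0043
tea_tin_mid scene 0.59 [210.0, 160.0] [0.491, 0.269]
tea_tin_mid top 0.81 [142.0, 190.0] [0.495, 0.286]
tea_tin_mid top 0.5 [157.0, 215.0] [0.418, 0.245]
   tri [0.5   0.288 0.021] 0.0059
seasoning_tray scene 0.76 [299.0, 202.0] [0.559, -0.106]
seasoning_tray top 0.96 [274.0, 163.0] [0.562, -0.105]
   tri [ 0.561 -0.105 -0.001] 0.0011
drinks_tray scene 0.74 [359.0, 232.0] [0.571, -0.331]
drinks_tray top 0.8 [348.0, 157.0] [0.566, -0.331]
   tri [ 0.567 -0.332  0.001] 0.0036
dropper_mid scene 0.73 [330.0, 225.0] [0.473, -0.303]
dropper_mid scene 0.63 [183.0, 155.0] [0.416, 0.328]
dropper_mid top 0.63 [112.0, 217.0] [0.415, 0.364]
tealight_mid scene 0.61 [287.0, 222.0] [0.444, -0.17]
tealight_mid scene 0.48 [330.0, 229.0] [0.51, -0.275]
tealight_mid top 0.71 [292.0, 194.0] [0.458, -0.149]
   tri [ 0.462 -0.151 -0.01 ] 0.0007
```

The scene picture shows a turquoise look-alike at (162,161), the green jar at (195,163), the dropper at (182,155), the tin at (212,158), the tan jar at (259,188), the tealight at (287,216), the coffee jar at (327,226) and the shaker at (362,249). In the top view the white tray is on the left (277,163) and the dark tray on the right (351,158), with its larger compartment towards -y. Next I'll refine the positions by fitting silhouettes.

```bash
cat > fit.py <<'E'
from h import *
from scipy.optimize import minimize
def cyl(parts):
    a=np.linspace(0,2*np.pi,24,endpoint=False)
    return np.concatenate([np.c_[r*np.cos(a),r*np.sin(a),0*a+z] for r,z in parts])
def box(x,y,z): return np.array([[i*x/2,j*y/2,k*z] for i in(-1,1) for j in(-1,1) for k in(0,1)])
M=dict(spice_green_mid=cyl([(.021,0),(.0225,.085),(.0225,.106)]),spice_tan_mid=cyl([(.021,0),(.0225,.085),(.0225,.106)]),
 shaker_mid=cyl([(.022,0),(.022,.068),(.017,.078),(.012,.09)]),coffee_jar_mid=cyl([(.028,0),(.0295,.089),(.0295,.105)]),
 dropper_mid=cyl([(.0165,0),(.0165,.05),(.006,.102)]),tealight_mid=cyl([(.019,0),(.019,.015)]),tea_tin_mid=box(.064,.09,.062),seasoning_tray=box(.076,.204,.014),drinks_tray=box(.086,.204,.014))
def mask(l,n,p):
    c,s=np.cos(p[2]),np.sin(p[2]);q=M[l]@np.array([[c,s,0],[-s,c,0],[0,0,1]])+[p[0],p[1],p[3]]
    h=cv2.convexHull(((proj(n,q)+.5)*4).astype(np.float32)).astype(np.int32)
    m=np.zeros((384*4,512*4),np.uint8);cv2.fillConvexPoly(m,h,1);return cv2.resize(m.astype(np.float32),(512,384),interpolation=cv2.INTER_AREA)
def fit(l,x0,cams,freez=False,yaw=False):
    R={}
    for n in cams:
        for r in outline_of(l,n):
            m=mask(l,n,[*x0,0,0]);g=r["region"].astype(np.float32);i=np.minimum(m,g).sum()/np.maximum(m,g).sum()
            if n not in R or i>R[n][0]: R[n]=(i,g)
    R={n:v[1] for n,v in R.items() if v[0]>.1}
    full=lambda v:[v[0]/100,v[1]/100,v[2]/10 if yaw else 0,v[3]/100 if freez else 0]
    def cost(v):
        p=full(v);return sum(1-np.minimum(m:=mask(l,n,p),g).sum()/np.maximum(m,g).sum() for n,g in R.items())/max(len(R),1)
    v0=np.array([x0[0]*100,x0[1]*100,0,0]);S=np.vstack([v0]+[v0+d for d in np.diag([1.,1,1.5,1.])])
    o=minimize(cost,v0,method="Nelder-Mead",options=dict(initial_simplex=S,xatol=.01,fatol=1e-4,maxiter=300))
    return np.round(full(o.x),4),round(1-o.fun,3),list(R)
E
python3 - <<'E'
from fit import *
for n in("scene","top"): grab_frame(n)
I=dict(spice_green_mid=(.42,.235),spice_tan_mid=(.455,-.029),shaker_mid=(.46,-.42),coffee_jar_mid=(.462,-.3),tea_tin_mid=(.497,.285),dropper_mid=(.415,.345),tealight_mid=(.455,-.155))
for l,x in I.items():
    for c in(["scene"],["top"],["scene","top"]):
        b=len(c)==2
        print(l,c,*fit(l,x,c,b,l=="tea_tin_mid"))
for l,x in dict(seasoning_tray=(.56,-.105),drinks_tray=(.567,-.331)).items():
    for c in(["scene"],["top"],["scene","top"]): print(l,*fit(l,x,c,len(c)==2,True))
E
```

```text
spice_green_mid ['scene'] [0.4102 0.2389 0.     0.    ] 0.932 ['scene']
spice_green_mid ['top'] [0.4075 0.237  0.     0.    ] 0.939 ['top']
spice_green_mid ['scene', 'top'] [0.4081 0.236  0.     0.0025] 0.926 ['scene', 'top']
spice_tan_mid ['scene'] [ 0.4587 -0.0298  0.      0.    ] 0.946 ['scene']
spice_tan_mid ['top'] [ 0.455  -0.0319  0.      0.    ] 0.949 ['top']
spice_tan_mid ['scene', 'top'] [ 0.4555 -0.032   0.      0.0016] 0.932 ['scene', 'top']
shaker_mid ['scene'] [ 0.4638 -0.4176  0.      0.    ] 0.824 ['scene']
shaker_mid ['top'] [ 0.4596 -0.4228  0.      0.    ] 0.791 ['top']
shaker_mid ['scene', 'top'] [ 0.4595 -0.4215  0.      0.0008] 0.803 ['scene', 'top']
coffee_jar_mid ['scene'] [ 0.4631 -0.299   0.      0.    ] 0.924 ['scene']
coffee_jar_mid ['top'] [ 0.463  -0.3024  0.      0.    ] 0.891 ['top']
coffee_jar_mid ['scene', 'top'] [ 0.4619 -0.3005  0.      0.0016] 0.901 ['scene', 'top']
tea_tin_mid ['scene'] [ 0.508  0.282 -0.511  0.   ] 0.869 ['scene']
tea_tin_mid ['top'] [ 0.4978  0.2779 -0.2616  0.    ] 0.92 ['top']
tea_tin_mid ['scene', 'top'] [ 4.983e-01  2.778e-
[... 185 characters left out ...]
per_mid ['scene', 'top'] [ 0.4274  0.355   0.     -0.0006] 0.859 ['scene', 'top']
tealight_mid ['scene'] [ 0.4587 -0.1497  0.      0.    ] 0.694 ['scene']
tealight_mid ['top'] [ 0.4644 -0.1517  0.      0.    ] 0.819 ['top']
tealight_mid ['scene', 'top'] [ 0.4631 -0.1509  0.     -0.0014] 0.754 ['scene', 'top']
seasoning_tray [ 0.5579 -0.1025 -0.0082  0.    ] 0.82 ['scene']
seasoning_tray [ 0.5579 -0.114  -0.009   0.    ] 0.952 ['top']
seasoning_tray [ 0.5571 -0.1121 -0.0057  0.0013] 0.874 ['scene', 'top']
drinks_tray [ 0.5605 -0.3374  0.0718  0.    ] 0.711 ['scene']
drinks_tray [ 0.5594 -0.3373  0.0346  0.    ] 0.948 ['top']
drinks_tray [ 0.5593 -0.3369  0.0373  0.001 ] 0.826 ['scene', 'top']
```

```bash
python3 - <<'E'
from fit import *
im=cv2.resize(grab_frame("top"),None,fx=3,fy=3,interpolation=cv2.INTER_CUBIC)[:,:,::-1].copy()
def dr(P,c): cv2.polylines(im,[((proj("top",P)+.5)*3).astype(int).reshape(-1,1,2)],True,c,1)
def rect(x,y,t,cx,cy,a,b,z,c):
    q=np.array([[cx+i*a/2,cy+j*b/2] for i,j in((-1,-1),(1,-1),(1,1),(-1,1))]);R=np.array([[np.cos(t),-np.sin(t)],[np.sin(t),np.cos(t)]])
    dr(np.c_[q@R.T+[x,y],[z]*4],c)
G=(0,255,0)
for cy in(-.0667,0,.0667): rect(.5579,-.113,-.009,0,cy,.068,.062,.009,G)
rect(.5594,-.3373,.035,0,-.042,.078,.114,.009,G);rect(.5594,-.3373,.035,0,.058,.078,.08,.009,G)
rect(.498,.278,-.26,0,0,.064,.09,.062,(0,255,255))
a=np.linspace(0,6.28,20)
for x,y,r,z in((.408,.2365,.0225,.106),(.456,-.0315,.0225,.106),(.46,-.4215,.017,.078),(.4625,-.301,.0295,.105),(.4635,-.151,.019,.015),(.427,.354,.0165,.05)): dr(np.c_[x+r*np.cos(a),y+r*np.sin(a),0*a+z],G)
cv2.imwrite("pics/ov.png",np.vstack([im[340:760,250:1250]])[:, :780]); 
cv2.imwrite("pics/ov.png",cv2.resize(im[340:760,250:1250],None,fx=.8,fy=.8))
for n,p in dict(maker_fl=(182,193),maker_fr=(234,184),kettle=(119,153)).items(): print(n,onz("top",p,0),onz("top",p,.04))
E
```

```text
maker_fl [0.48538407 0.17724119 0.        ] [0.47507435 0.17055274 0.04      ]
maker_fr [0.50329253 0.02105695 0.        ] [0.49233482 0.02001974 0.04      ]
kettle [0.62357789 0.36637023 0.        ] [0.60826788 0.35283848 0.04      ]
```

View pics/ov.png

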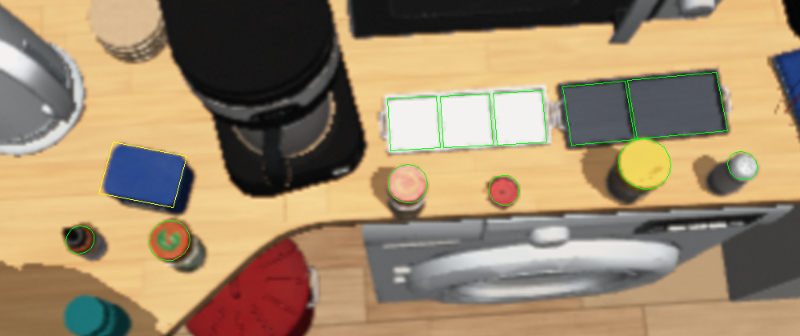

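The overlay matches the picture: caps, tin and compartments all line up, and the coffee maker's front is at about x = 0.475. Moving to the green jar.

```bash

python3 -m inch '[[0,0,0,0,0,0.1425,0],[0,0,0,0,0,0.1425,0],[0,0,0,0,0,0.1425,0],[0,0,0,0,0,0.1425,0],[0,0,0,0,0,0.1425,0]]' 40
python3 -m inch '[[0,0,0,0,0,0.1425,0],[0,0,0,0,0,0.1425,0],[0,0,0,0,0,0.1425,0],[0,0,0,0,0,0,0],[0,0,0,0,0,0,0]]'
python3 -m inch '[[-0.033,0.0147,0,0,0,0,0],[-0.033,0.0147,0,0,0,0,0],[-0.033,0.0147,0,0,0,0,0],[-0.033,0.0147,0,0,0,0,0],[-0.033,0.0147,0,0,0,0,0]]'
python3 -m inch '[[-0.033,0.0147,0,0,0,0,0],[-0.033,0.0147,0,0,0,0,0],[-0.033,0.0147,0,0,0,0,0],[-0.033,0.0147,0,0,0,0,0],[-0.033,0.0147,0,0,0,0,0]]'
python3 -m inch '[[0,0,0,0,0,0,0],[0,0,0,0,0,0,0]]'
```

```text
clock: 3.45
position: [0.261, 0.5679, 0.2314]
tool_rot: [3.142, -0.0, 1.992]
force: [0.2, 0.6, -0.5]
grip_width: 0.0856
finger_force: 0.0
clock: 3.95
position: [0.2608, 0.568, 0.2313]
tool_rot: [3.142, 0.0, 1.575]
force: [0.3, -0.4, -0.8]
grip_width: 0.0854
finger_force: 0.0
clock: 4.45
position: [0.335, 0.4015, 0.2314]
tool_rot: [3.141, -0.0, 1.575]
force: [0.9, 0.4, 0.7]
grip_width: 0.0857
finger_force: 0.0
clock: 4.95
position: [0.4085, 0.2365, 0.2315]
tool_rot: [3.141, -0.0, 1.575]
force: [0.1, 1.0, -0.0]
grip_width: 0.0853
finger_force: 0.0
clock: 5.15
position: [0.4083, 0.2375, 0.2315]
tool_rot: [3.141, -0.0, 1.572]
force: [-0.2, 0.1, 0.5]
grip_width: 0.0854
finger_force: 0.0
```

```bash

python3 -m inch '[[0,0,0.032,0,0,0,0],[0,0,0.032,0,0,0,0],[0,0,0.032,0,0,0,0],[0,0,0.032,0,0,0,0],[0,0,0.031,0,0,0,0]]'
python3 -m inch '[[0,0,0,0,0,0,0.5],[0,0,0,0,0,0,0.5],[0,0,0,0,0,0,1],[0,0,0,0,0,0,1],[0,0,0,0,0,0,1]]' 40
python3 -m inch '[[0,0,0,0,0,0,1],[0,0,0,0,0,0,1],[0,0,0,0,0,0,1],[0,0,0,0,0,0,1],[0,0,0,0,0,0,1]]'
python3 -m inch '[[0,0,-0.01,0,0,0,1],[0,0,-0.02,0,0,0,1],[0,0,-0.02,0,0,0,1],[0,0,0,0,0,0,1],[0,0,0,0,0,0,1]]'
python3 - <<'E'
from h import *
cv2.imwrite("pics/g1.png",cv2.resize(grab_frame("scene")[80:280,100:420],None,fx=2,fy=2)[:,:,::-1])
E
```

```text
clock: 5.65
position: [0.4074, 0.2392, 0.0709]
tool_rot: [-3.141, -0.001, 1.575]
force: [0.5, 0.6, 0.3]
grip_width: 0.0853
finger_force: 0.0
clock: 6.15
position: [0.4085, 0.2387, 0.0738]
tool_rot: [3.14, -0.002, 1.571]
force: [-2.5, -0.3, 10.8]
grip_width: 0.0431
finger_force: 40.6
clock: 6.65
position: [0.4085, 0.2386, 0.0738]
tool_rot: [3.14, -0.002, 1.571]
force: [-1.9, -0.1, 11.6]
grip_width: 0.0435
finger_force: 40.6
clock: 7.15
position: [0.4081, 0.2383, 0.1231]
tool_rot: [3.14, -0.001, 1.571]
force: [1.1, 0.4, -1.9]
grip_width: 0.0434
finger_force: 41.0
```

View pics/g1.png

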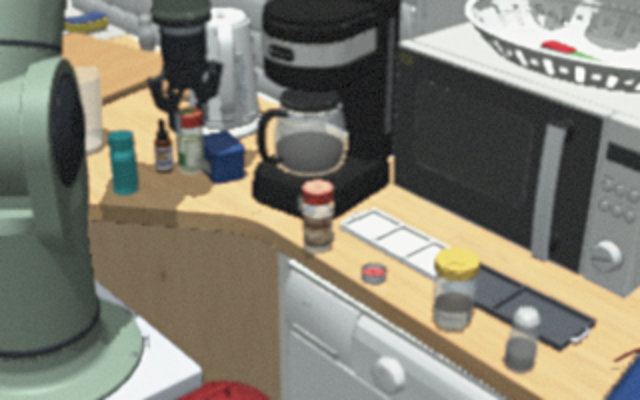

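The green jar hangs upright in the gripper at (190,140) in the crop, and nothing else has moved. Carrying it round in front of the coffee maker.

```bash

python3 -m inch '[[0,0,-0.033,0,0,0,1],[0,0,-0.033,0,0,0,1],[0,0,-0.033,0,0,0,1],[-0.0315,0,0,0,0,0,1],[-0.0315,0,0,0,0,0,1]]'
python3 -m inch '[[-0.0315,0,0,0,0,0,1],[-0.0315,0,0,0,0,0,1],[-0.0315,0,0,0,0,0,1],[-0.0315,0,0,0,0,0,1],[-0.0315,0,0,0,0,0,1]]'
python3 -m inch '[[-0.0315,0,0,0,0,0,1],[-0.0315,0,0,0,0,0,1],[0,0.03,0,0,0,0,1],[0,0.03,0,0,0,0,1],[0,0.03,0,0,0,0,1]]'
python3 -m inch '[[0,0.03,0,0,0,0,1],[0,0.03,0,0,0,0,1],[0,0,0,0,0,0,1],[0,0,0,0,0,0,1],[0,0,0,0,0,0,1]]'
```

```text
clock: 7.7
position: [0.4078, 0.1746, 0.2214]
tool_rot: [3.141, -0.0, 1.573]
force: [-0.0, -0.2, -1.7]
grip_width: 0.0433
finger_force: 41.5
clock: 8.2
position: [0.4075, 0.0161, 0.2208]
tool_rot: [-3.141, 0.0, 1.571]
force: [0.9, 0.4, -1.2]
grip_width: 0.0435
finger_force: 41.5
clock: 8.7
position: [0.4988, -0.0458, 0.2206]
tool_rot: [-3.141, -0.0, 1.57]
force: [-0.8, 1.1, -0.3]
grip_width: 0.0437
finger_force: 41.4
clock: 9.2
position: [0.5571, -0.0458, 0.2208]
tool_rot: [-3.14, 0.0, 1.57]
force: [-0.4, 0.3, -0.5]
grip_width: 0.0431
finger_force: 41.5
```

```bash

python3 -m inch '[[0,0.001,0.03,0,0,0,1],[0,0,0.03,0,0,0,1],[0,0,0.03,0,0,0,1],[0,0,0.03,0,0,0,1],[0,0,0.01,0,0,0,1]]'
python3 -m inch '[[0,0,0.008,0,0,0,1],[0,0,0.004,0,0,0,1],[0,0,0,0,0,0,1]]'
```

```text
clock: 9.7
position: [0.5572, -0.0455, 0.0892]
tool_rot: [-3.138, 0.0, 1.571]
force: [-0.4, -0.2, -1.6]
grip_width: 0.0433
finger_force: 41.6
clock: 10.0
position: [0.5592, -0.0456, 0.0799]
tool_rot: [3.141, -0.0, 1.571]
force: [-0.2, -1.0, -1.6]
grip_width: 0.0433
finger_force: 41.6
```

```bash

python3 -m inch '[[0,0,0.002,0,0,0,1],[0,0,0,0,0,0,1],[0,0,0,0,0,0,1]]'
python3 -m inch '[[0,0,0,0,0,0,0.3],[0,0,0,0,0,0,0.1],[0,0,0,0,0,0,0.1],[0,0,0,0,0,0,0.1]]'
python3 -m inch '[[0,0,-0.02,0,0,0,0.1],[0,0,-0.03,0,0,0,0.1],[0,0,-0.04,0,0,0,0.1],[0,0,-0.04,0,0,0,0],[0,0,-0.02,0,0,0,0]]'
python3 - <<'E'
from fit import *
grab_frame("scene");grab_frame("top")
print(fit("spice_green_mid",(.558,-.046),["scene","top"],True))
print(fit("tea_tin_mid",(.498,.278),["top"],False,True))
E
```

```text
clock: 10.3
position: [0.5595, -0.0456, 0.0779]
tool_rot: [3.14, -0.0, 1.571]
force: [0.1, 0.1, 3.8]
grip_width: 0.0438
finger_force: 41.9
clock: 10.7
position: [0.5589, -0.0456, 0.0773]
tool_rot: [-3.141, 0.0, 1.571]
force: [-0.3, -0.3, 0.0]
grip_width: 0.077
finger_force: 0.0
clock: 11.2
position: [0.5597, -0.0459, 0.2304]
tool_rot: [3.138, -0.0, 1.57]
force: [0.7, 0.2, -0.7]
grip_width: 0.0854
finger_force: 0.0
(array([ 0.5587, -0.044 ,  0.    ,  0.0037]), np.float64(0.919), ['scene'])
(array([ 0.5224,  0.29  , -0.8118,  0.    ]), np.float64(0.13), ['top'])
```

```bash

python3 -m inch '[[0,-0.031,0,0,0,0,0.5],[0,-0.031,0,0,0,0,0.5],[0,-0.031,0,0,0,0,0.5],[0,-0.031,0,0,0,0,0.5],[0,-0.031,0,0,0,0,0.5]]'
python3 -m inch '[[0.0324,0,0,0,0,0,0.5],[0.0324,0,0,0,0,0,0.5],[0.0324,0,0,0,0,0,0.5],[0.0324,0,0,0,0,0,0.5],[0.0324,0,0,0,0,0,0.5]]'
python3 -m inch '[[0.0324,0,0,0,0,0,0.5],[0.0324,0,0,0,0,0,0.5],[0.0324,0,0,0,0,0,0.5],[0.0324,0,0,0,0,0,0.5],[0.0324,0,0,0,0,0,0.3]]'
python3 - <<'E'
from fit import *
im=grab_frame("scene");grab_frame("top")
for c in (["scene"],["top"]): print(fit("tea_tin_mid",(.498,.278),c,False,True))
E
python3 -m inch '[[0,0.031,0,0,0,0,0],[0,0.031,0,0,0,0,0],[0,0.031,0,0,0,0,0],[0,0,0,0,0,0.13,0],[0,0,0,0,0,0.13,0]]'
python3 -m inch '[[0,0,0,0,0,0,0],[0,0,0,0,0,0,0]]'
```

```text
clock: 11.95
position: [0.4022, -0.0457, 0.2263]
tool_rot: [-3.14, 0.0, 1.571]
force: [0.2, 0.1, 0.8]
grip_width: 0.0427
finger_force: 0.0
clock: 12.45
position: [0.4033, 0.1175, 0.2265]
tool_rot: [-3.14, 0.001, 1.571]
force: [0.4, -0.3, 0.6]
grip_width: 0.0425
finger_force: 0.0
clock: 12.95
position: [0.4034, 0.2794, 0.2262]
tool_rot: [-3.14, 0.001, 1.571]
force: [0.6, -0.4, 0.4]
grip_width: 0.056
finger_force: 0.0
(array([ 0.5007,  0.2793, -0.3948,  0.    ]), np.float64(0.895), ['scene'])
(array([0.498, 0.278, 0.   , 0.   ]), np.float64(1.0), [])
clock: 13.65
position: [0.4977, 0.2763, 0.2265]
tool_rot: [-3.141, 0.001, 1.303]
force: [0.2, -0.5, -0.1]
grip_width: 0.0857
finger_force: 0.0
clock: 13.85
position: [0.4968, 0.2777, 0.227]
tool_rot: [-3.141, 0.001, 1.314]
force: [-0.4, -0.9, 0.3]
grip_width: 0.0856
finger_force: 0.0
```

```bash

python3 -m inch '[[0,0,0.04,0,0,0,0],[0,0,0.04,0,0,0,0],[0,0,0.04,0,0,0,0],[0,0,0.04,0,0,0,0],[0,0,0,0,0,0,0]]'
python3 -m inch '[[0,0,0.015,0,0,0,0],[0,0,0.015,0,0,0,0],[0,0,0.015,0,0,0,0],[0,0,0.004,0,0,0,0],[0,0,0,0,0,0,0]]'
python3 -m inch '[[0,0,0,0,0,0,0.2],[0,0,0,0,0,0,0.3],[0,0,0,0,0,0,0.5],[0,0,0,0,0,0,1],[0,0,0,0,0,0,1]]' 35
python3 -m inch '[[0,0,-0.01,0,0,0,1],[0,0,-0.02,0,0,0,1],[0,0,-0.02,0,0,0,1],[0,0,0,0,0,0,1],[0,0,0,0,0,0,1]]'
```

```text
clock: 14.35
position: [0.4946, 0.2767, 0.0634]
tool_rot: [-3.137, 0.005, 1.314]
force: [-0.5, -0.2, 1.5]
grip_width: 0.0853
finger_force: 0.0
clock: 14.85
position: [0.4969, 0.2782, 0.0179]
tool_rot: [-3.141, 0.0, 1.311]
force: [0.0, 0.4, 0.9]
grip_width: 0.0854
finger_force: 0.0
clock: 15.35
position: [0.4974, 0.2786, 0.019]
tool_rot: [3.141, -0.001, 1.311]
force: [-1.0, -0.6, 6.3]
grip_width: 0.0645
finger_force: 39.3
clock: 15.85
position: [0.497, 0.2787, 0.0688]
tool_rot: [3.141, -0.001, 1.311]
force: [0.3, 0.5, -0.4]
grip_width: 0.0642
finger_force: 39.2
```

```bash

python3 -m inch '[[0,0,-0.043,0,0,0,1],[0,0,-0.043,0,0,0,1],[0,0,-0.043,0,0,0,1],[0,0,0,0,0,-0.1475,1],[0,0,0,0,0,-0.1475,1]]'
python3 -m inch '[[0,0,0,0,0,0,1],[0.001,-0.0317,0,0,0,0,1],[0.001,-0.0317,0,0,0,0,1],[0.001,-0.0317,0,0,0,0,1],[0,0,0,0,0,0,1]]'
python3 -m inch '[[-0.0328,-0.00115,0,0,0,0,1],[-0.0328,-0.00115,0,0,0,0,1],[-0.0328,-0.00115,0,0,0,0,1],[-0.0328,-0.00115,0,0,0,0,1],[-0.0328,-0.00115,0,0,0,0,1]]'
python3 -m inch '[[-0.0328,-0.00115,0,0,0,0,1],[-0.0328,-0.00115,0,0,0,0,1],[-0.0328,-0.00115,0,0,0,0,1],[-0.0328,-0.00115,0,0,0,0,1],[-0.0328,-0.00115,0,0,0,0,1]]'
python3 -m inch '[[-0.0328,-0.00115,0,0,0,0,1],[-0.0328,-0.00115,0,0,0,0,1],[-0.0328,-0.00115,0,0,0,0,1],[-0.0328,-0.00115,0,0,0,0,1],[-0.0328,-0.00115,0,0,0,0,1]]'
python3 -m inch '[[-0.0328,-0.00115,0,0,0,0,1],[-0.0328,-0.00115,0,0,0,0,1],[-0.0328,-0.00115,0,0,0,0,1],[-0.0328,-0.00115,0,0,0,0,1],[-0.0328,-0.00115,0,0,0,0,1]]'
python3 -m inch '[[0,0,0,0,0,0,1],[0,0,0,0,0,0,1]]'
```

```text
clock: 16.35
position: [0.497, 0.2788, 0.1978]
tool_rot: [3.141, -0.001, 1.612]
force: [0.2, -0.2, -1.7]
grip_width: 0.0642
finger_force: 40.5
clock: 16.85
position: [0.3982, 0.278, 0.1966]
tool_rot: [-3.138, 0.001, 1.603]
force: [-0.0, -0.1, -1.5]
grip_width: 0.0641
finger_force: 40.5
clock: 17.35
position: [0.4017, 0.1125, 0.1969]
tool_rot: [-3.141, 0.0, 1.601]
force: [0.1, -1.0, -0.8]
grip_width: 0.0637
finger_force: 40.5
clock: 17.85
position: [0.4016, -0.0516, 0.197]
tool_rot: [-3.141, 0.0, 1.601]
force: [1.4, 0.6, -1.0]
grip_width: 0.0642
finger_force: 40.5
clock: 18.35
position: [0.4015, -0.2158, 0.1969]
tool_rot: [-3.141, -0.0, 1.601]
force: [1.6, 0.2, -1.9]
grip_width: 0.0643
finger_force: 40.5
clock: 18.85
position: [0.4015, -0.3798, 0.1966]
tool_rot: [-3.141, -0.0, 1.601]
force: [1.4, -0.4, -1.5]
grip_width: 0.0638
finger_force: 40.5
clock: 19.05
position: [0.4012, -0.3788, 0.1965]
tool_rot: [-3.14, -0.0, 1.601]
force: [-0.9, 0.8, -2.1]
grip_width: 0.0643
finger_force: 40.5
```

```bash

python3 -m inch '[[-0.0011,0.032,0,0,0,0,1],[-0.0011,0.032,0,0,0,0,1],[-0.0011,0.032,0,0,0,0,1],[-0.0011,0.032,0,0,0,0,1],[-0.0011,0.032,0,0,0,0,1]]'
python3 -m inch '[[0,0,0,0,0,0,1],[0,0,0.035,0,0,0,1],[0,0,0.035,0,0,0,1],[0,0,0.035,0,0,0,1],[0,0,0.02,0,0,0,1]]'
python3 -m inch '[[0,0,0.02,0,0,0,1],[0,0,0.01,0,0,0,1],[0,0,0,0,0,0,1],[0,0,0,0,0,0,1]]'
```

```text
clock: 19.55
position: [0.5635, -0.3767, 0.1969]
tool_rot: [-3.141, -0.001, 1.605]
force: [0.5, -0.6, -1.0]
grip_width: 0.0638
finger_force: 40.5
clock: 20.05
position: [0.5608, -0.3764, 0.0693]
tool_rot: [-3.139, -0.002, 1.604]
force: [-0.6, -0.2, -2.0]
grip_width: 0.0643
finger_force: 40.5
clock: 20.45
position: [0.5621, -0.3782, 0.043]
tool_rot: [3.141, 0.0, 1.605]
force: [-0.5, 0.5, -1.0]
grip_width: 0.0642
finger_force: 40.5
```

```bash

python3 -m inch '[[0,-0.001,0.01,0,0,0,1],[0,0,0.006,0,0,0,1],[0,0,0.004,0,0,0,1],[0,0,0,0,0,0,1],[0,0,0,0,0,0,1]]'
```

```text
clock: 20.95
position: [0.5608, -0.3784, 0.0227]
tool_rot: [3.141, -0.0, 1.606]
force: [-3.2, 1.8, 7.2]
grip_width: 0.0642
finger_force: 42.1
```

```bash

python3 -m inch '[[0,0,0,0,0,0,0.1],[0,0,0,0,0,0,0],[0,0,0,0,0,0,0],[0,0,0,0,0,0,0]]'
python3 -m inch '[[0,0,-0.02,0,0,0,0],[0,0,-0.04,0,0,0,0],[0,0,-0.045,0,0,0,0],[0,0,-0.045,0,0,0,0],[0,0,-0.04,0,0,0,0]]'
python3 -m inch '[[0,-0.03,0,0,0,0.035,0],[0,-0.03,0,0,0,0,0],[0,-0.03,0,0,0,0,0],[0,-0.03,0,0,0,0,0],[0,0,0,0,0,0,0]]'
python3 - <<'E'
from fit import *
im=grab_frame("scene");t=grab_frame("top")
for c in (["scene"],["top"]): print(fit("tea_tin_mid",(.561,-.379),c,False,True))
for l,x in dict(coffee_jar_mid=(.4625,-.301),shaker_mid=(.46,-.4215),spice_green_mid=(.559,-.045)).items(): print(l,*fit(l,x,["scene","top"],True))
cv2.imwrite("pics/t1.png",np.hstack([cv2.resize(im[100:300,200:456],None,fx=1.5,fy=1.5),cv2.resize(t[100:300,200:456],None,fx=1.5,fy=1.5)])[:,:,::-1])
print(telemetry.observe()["position"])
E
```

```text
clock: 21.35
position: [0.5609, -0.3783, 0.0222]
tool_rot: [-3.142, 0.0, 1.606]
force: [0.2, 0.4, -0.3]
grip_width: 0.0858
finger_force: 0.0
clock: 21.85
position: [0.5608, -0.3784, 0.2147]
tool_rot: [3.141, 0.001, 1.606]
force: [0.1, -0.2, -0.2]
grip_width: 0.0852
finger_force: 0.0
clock: 22.35
position: [0.4373, -0.3801, 0.2129]
tool_rot: [-3.141, -0.0, 1.567]
force: [0.9, 0.2, 1.1]
grip_width: 0.0852
finger_force: 0.0
(array([ 0.5688, -0.3752,  0.365 ,  0.    ]), np.float64(0.797), ['scene'])
(array([ 0.5715, -0.3703,  0.8419,  0.    ]), np.float64(0.162), ['top'])
coffee_jar_mid [ 4.632e-01 -3.004e-01  0.000e+00 -2.000e-04] 0.94 ['scene']
shaker_mid [ 0.5641 -0.3519  0.     -0.0909] 0.897 ['scene']
spice_green_mid [ 0.5602 -0.0427  0.      0.002 ] 0.942 ['scene']
[ 0.44116554 -0.37924235  0.21211873]
```

View pics/t1.png

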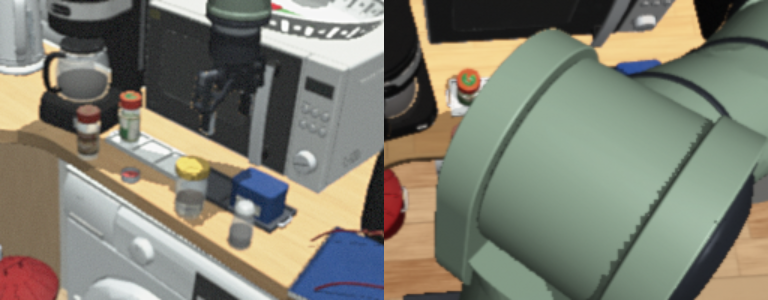

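The left half shows the tin in the dark tray's larger compartment and the green jar in the white tray's left compartment; the right half is mostly blocked by the arm. Next, the coffee jar.

```bash

python3 -m inch '[[0.026,0.007,0,0,0,0,0],[0.026,0.007,0,0,0,0,0],[0.026,0.007,0,0,0,0,0],[0,0,0,0,0,0,0],[0,0,0,0,0,0,0]]'
python3 -m inch '[[0,0,0.03,0,0,0,0],[0,0,0.03,0,0,0,0],[0,0,0.03,0,0,0,0],[0,0,0.03,0,0,0,0],[0,0,0,0,0,0,0]]'
python3 -m inch '[[0,0,0.011,0,0,0,0],[0,0,0.01,0,0,0,0],[0,0,0,0,0,0,0]]'
```

```text
clock: 23.35
position: [0.4622, -0.3011, 0.2124]
tool_rot: [3.141, 0.0, 1.572]
force: [-0.5, 0.0, 0.5]
grip_width: 0.0854
finger_force: 0.0
clock: 23.85
position: [0.4599, -0.3015, 0.0894]
tool_rot: [-3.137, -0.002, 1.57]
force: [-0.4, -0.2, 0.4]
grip_width: 0.0849
finger_force: 0.0
clock: 24.15
position: [0.4618, -0.3014, 0.071]
tool_rot: [-3.141, -0.0, 1.571]
force: [-0.9, 0.3, -0.8]
grip_width: 0.085
finger_force: 0.0
```

```bash

python3 -m inch '[[0,0,0,0,0,0,0.2],[0,0,0,0,0,0,0.4],[0,0,0,0,0,0,1],[0,0,0,0,0,0,1],[0,0,0,0,0,0,1]]' 45
python3 -m inch '[[0,0,-0.01,0,0,0,1],[0,0,-0.02,0,0,0,1],[0,0,-0.03,0,0,0,1],[0,0,0,0,0,0,1],[0,0,0,0,0,0,1]]'
python3 -m inch '[[0.0055,0.024,0,0,0,0,1],[0.0055,0.024,0,0,0,0,1],[0.0055,0.024,0,0,0,0,1],[0.0055,0.024,0,0,0,0,1],[0,0,0,0,0,0,1]]'
python3 -m inch '[[0,0,0.015,0,0,0,1],[0,0,0.015,0,0,0,1],[0,0,0.015,0,0,0,1],[0,0,0,0,0,0,1],[0,0,0,0,0,0,1]]'
```

```text
clock: 24.65
position: [0.4623, -0.3016, 0.0722]
tool_rot: [3.14, 0.0, 1.571]
force: [-1.1, 0.0, 8.8]
grip_width: 0.0576
finger_force: 46.2
clock: 25.15
position: [0.4623, -0.3013, 0.1321]
tool_rot: [3.14, 0.0, 1.571]
force: [0.3, 0.7, -2.7]
grip_width: 0.0572
finger_force: 48.9
clock: 25.65
position: [0.5603, -0.2774, 0.13]
tool_rot: [-3.141, -0.001, 1.574]
force: [-0.7, 0.2, -2.3]
grip_width: 0.0573
finger_force: 48.9
clock: 26.15
position: [0.5574, -0.2796, 0.0858]
tool_rot: [-3.141, -0.0, 1.57]
force: [0.7, -0.1, -2.0]
grip_width: 0.0575
finger_force: 49.0
```

```bash

python3 -m inch '[[0,0,0.006,0,0,0,1],[0,0,0.005,0,0,0,1],[0,0,0,0,0,0,1],[0,0,0,0,0,0,1]]'
python3 -m inch '[[0,0,0,0,0,0,0.2],[0,0,0,0,0,0,0.1],[0,0,0,0,0,0,0.1],[0,0,0,0,0,0,0.1]]'
python3 -m inch '[[0,0,-0.02,0,0,0,0.1],[0,0,-0.04,0,0,0,0.1],[0,0,-0.04,0,0,0,0.1],[0,0,-0.03,0,0,0,0],[0,0,0,0,0,0,0]]'
```

```text
clock: 26.55
position: [0.559, -0.2796, 0.0759]
tool_rot: [3.139, 0.001, 1.571]
force: [3.2, 0.9, 4.0]
grip_width: 0.0576
finger_force: 49.9
clock: 26.95
position: [0.5577, -0.2793, 0.0752]
tool_rot: [-3.141, -0.0, 1.571]
force: [-0.5, 1.0, 0.1]
grip_width: 0.0769
finger_force: 0.0
clock: 27.45
position: [0.5592, -0.2803, 0.2093]
tool_rot: [3.136, 0.002, 1.571]
force: [-0.1, -1.0, -0.1]
grip_width: 0.0856
finger_force: 0.0
```

```bash

python3 -m inch '[[-0.0352,-0.0245,0,0,0,0,0],[-0.0352,-0.0245,0,0,0,0,0],[-0.0352,-0.0245,0,0,0,0,0],[-0.0352,-0.0245,0,0,0,0,0],[0,0,0,0,0,0,0]]'
python3 -m inch '[[0,0,0,0,0,0,0],[0,0,0.035,0,0,0,0],[0,0,0.035,0,0,0,0],[0,0,0.035,0,0,0,0],[0,0,0.025,0,0,0,0]]'
python3 -m inch '[[0,0,0,0,0,0,0],[0,0,0.02,0,0,0,0],[0,0,0.019,0,0,0,0],[0,0,0,0,0,0,0],[0,0,0,0,0,0,0]]'
```

```text
clock: 27.95
position: [0.4551, -0.4251, 0.2051]
tool_rot: [-3.14, 0.002, 1.563]
force: [-0.1, 0.8, 0.0]
grip_width: 0.085
finger_force: 0.0
clock: 28.45
position: [0.4603, -0.4181, 0.0726]
tool_rot: [-3.14, -0.002, 1.573]
force: [0.6, -0.6, 0.1]
grip_width: 0.0851
finger_force: 0.0
clock: 28.95
position: [0.4605, -0.4201, 0.0375]
tool_rot: [3.141, 0.0, 1.571]
force: [0.1, 0.6, 0.2]
grip_width: 0.0852
finger_force: 0.0
```

```bash

python3 -m inch '[[0,0,0,0,0,0,0.3],[0,0,0,0,0,0,0.5],[0,0,0,0,0,0,1],[0,0,0,0,0,0,1],[0,0,0,0,0,0,1]]' 35
python3 -m inch '[[0,0,-0.01,0,0,0,1],[0,0,-0.035,0,0,0,1],[0,0,-0.045,0,0,0,1],[0,0,-0.045,0,0,0,1],[0,0,-0.015,0,0,0,1]]'
python3 -m inch '[[0.0307,0.00975,0,0,0,0,1],[0.0307,0.00975,0,0,0,0,1],[0.0307,0.00975,0,0,0,0,1],[0.0307,0.00975,0,0,0,0,1],[0.0307,0.00975,0,0,0,0,1]]'
python3 -m inch '[[0.0307,0.00975,0,0,0,0,1],[0.0307,0.00975,0,0,0,0,1],[0.0307,0.00975,0,0,0,0,1],[0.0307,0.00975,0,0,0,0,1],[0.0307,0.00975,0,0,0,0,1]]'
python3 -m inch '[[0,0,0,0,0,0,1],[0,0,0,0,0,0,1]]'
python3 - <<'E'
from h import *
cv2.imwrite("pics/s1.png",cv2.resize(grab_frame("scene")[80:280,180:436],None,fx=2.5,fy=2.5)[:,:,::-1])
E
```

```text
clock: 29.45
position: [0.4603, -0.4205, 0.0371]
tool_rot: [3.141, 0.001, 1.571]
force: [-0.8, 1.8, 9.5]
grip_width: 0.0376
finger_force: 34.2
clock: 29.95
position: [0.4607, -0.4214, 0.1913]
tool_rot: [3.137, 0.003, 1.57]
force: [-0.3, -1.0, -0.7]
grip_width: 0.0374
finger_force: 35.1
clock: 30.45
position: [0.5087, -0.2653, 0.1865]
tool_rot: [-3.141, -0.0, 1.571]
force: [1.4, -0.8, 0.3]
grip_width: 0.0375
finger_force: 35.1
clock: 30.95
position: [0.5575, -0.1118, 0.1865]
tool_rot: [-3.141, -0.0, 1.571]
force: [-0.4, 0.2, -0.6]
grip_width: 0.0374
finger_force: 35.1
clock: 31.15
position: [0.5573, -0.1127, 0.1863]
tool_rot: [-3.141, 0.0, 1.572]
force: [-0.4, -0.1, -0.3]
grip_width: 0.0373
finger_force: 35.1
```

View pics/s1.png

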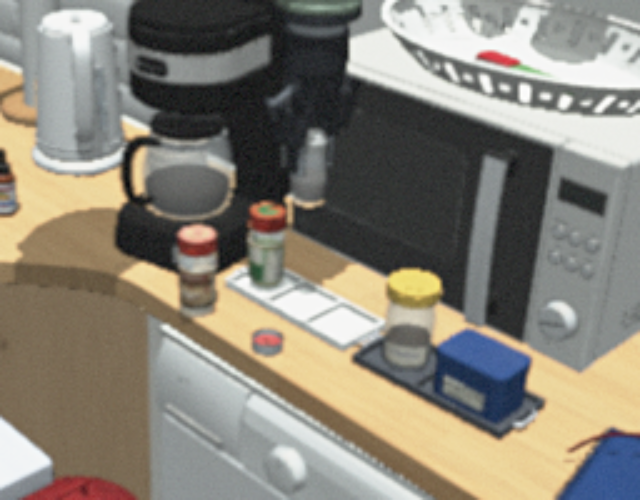

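The shaker hangs at (312,165) in the crop with a narrow grip of 37 mm. Tin and coffee jar stand in their compartments. I'll check the shaker's tilt before lowering it.

```bash
python3 - <<'E'
from fit import *
im=grab_frame("scene");g=outline_of("shaker_mid","scene")
for r in g[:2]:
    ys,xs=np.nonzero(r["region"]);print(r["score"],r["rect"],len(xs))
r=g[0]["region"];ys,xs=np.nonzero(r)
for y in range(ys.min(),ys.max()+1,3): w=xs[ys==y];print(y,w.min(),w.max(),end=" | ")
print(proj("scene",[[.5575,-.1127,z] for z in (.149,.194,.239)]).round(1).tolist())
l,t,rr,b=map(int,g[0]["rect"]);c=im[max(t-25,0):b+15,l-25:rr+25]
cv2.imwrite("pics/s2.png",cv2.resize(c,None,fx=6,fy=6,interpolation=cv2.INTER_CUBIC)[:,:,::-1])
E
```

```text
0.53 [296.9, 130.9, 309.9, 162.8] 297
132 304 307 | 135 303 309 | 138 302 309 | 141 302 309 | 144 302 309 | 147 302 310 | 150 301 310 | 153 296 310 | 156 296 309 | 159 296 308 | 162 301 304 | [[302.6, 159.7], [303.4, 145.8], [304.1, 131.4]]
```

View pics/s2.png

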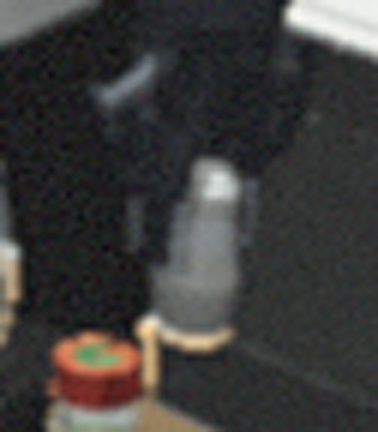

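```bash

python3 -m inch '[[0,0,0.03,0,0,0,1],[0,0,0.03,0,0,0,1],[0,0,0.03,0,0,0,1],[0,0,0.03,0,0,0,1],[0,0,0.012,0,0,0,1]]'
python3 -m inch '[[0,0,0.004,0,0,0,1],[0,0,0.004,0,0,0,1],[0,0,0.004,0,0,0,1],[0,0,0.001,0,0,0,1],[0,0,0,0,0,0,1]]'
```

```text
clock: 31.8
position: [0.556, -0.114, 0.0521]
tool_rot: [-3.139, -0.0, 1.569]
force: [0.2, -0.0, -1.2]
grip_width: 0.0371
finger_force: 35.1
clock: 32.3
position: [0.5577, -0.1131, 0.0418]
tool_rot: [3.141, 0.0, 1.571]
force: [0.1, -0.1, -0.9]
grip_width: 0.0375
finger_force: 35.1
```

```bash

python3 -m inch '[[0,0,0.002,0,0,0,1],[0,0,0.001,0,0,0,1],[0,0,0,0,0,0,1]]' 20
```

```text
clock: 32.6
position: [0.558, -0.1132, 0.0407]
tool_rot: [3.14, -0.001, 1.57]
force: [-12.1, 4.5, 45.3]
grip_width: 0.0375
finger_force: 41.8
```

```bash

python3 -m inch '[[0,0,-0.001,0,0,0,1],[0,0,-0.001,0,0,0,1],[0,0,0,0,0,0,1]]' 20
python3 -m inch '[[0,0,0,0,0,0,0.45],[0,0,0,0,0,0,0.3],[0,0,0,0,0,0,0.2],[0,0,0,0,0,0,0.2]]'
python3 -m inch '[[0,0,-0.02,0,0,0,0.2],[0,0,-0.04,0,0,0,0.2],[0,0,-0.04,0,0,0,0.1],[0,0,-0.04,0,0,0,0],[0,0,-0.02,0,0,0,0]]'
```

```text
clock: 32.9
position: [0.5578, -0.1131, 0.0411]
tool_rot: [3.141, -0.0, 1.571]
force: [-2.9, 1.5, 12.9]
grip_width: 0.0378
finger_force: 37.1
clock: 33.3
position: [0.5574, -0.1131, 0.0402]
tool_rot: [-3.141, 0.0, 1.571]
force: [-0.7, 0.4, -0.5]
grip_width: 0.0688
finger_force: 0.0
clock: 33.8
position: [0.5582, -0.1135, 0.2034]
tool_rot: [3.138, 0.0, 1.57]
force: [0.8, -0.7, -1.5]
grip_width: 0.0853
finger_force: 0.0
```

```bash

python3 -m inch '[[0.0205,-0.0255,0,0,0,0,0],[0.0205,-0.0255,0,0,0,0,0],[0.0205,-0.0255,0,0,0,0,0],[0.0205,-0.0255,0,0,0,0,0],[0,0,0,0,0,0,0]]'
python3 -m inch '[[0,0,0,0,0,0,0],[0,0,0.03,0,0,0,0],[0,0,0.03,0,0,0,0],[0,0,0.03,0,0,0,0],[0,0,0.025,0,0,0,0]]'
python3 -m inch '[[0,0,0.012,0,0,0,0],[0,0,0,0,0,0,0],[0,0,0,0,0,0,0]]'
```

```text
clock: 34.3
position: [0.4528, -0.029, 0.2002]
tool_rot: [-3.14, -0.002, 1.573]
force: [-0.1, 0.6, -0.7]
grip_width: 0.0857
finger_force: 0.0
clock: 34.8
position: [0.4559, -0.032, 0.0837]
tool_rot: [-3.141, 0.001, 1.57]
force: [0.6, 0.1, 0.0]
grip_width: 0.0854
finger_force: 0.0
clock: 35.1
position: [0.456, -0.0316, 0.0739]
tool_rot: [3.141, 0.0, 1.57]
force: [0.2, -0.7, 0.3]
grip_width: 0.0854
finger_force: 0.0
```

```bash
python3 - <<'E'
from fit import *
grab_frame("scene");grab_frame("top")
print(fit("spice_tan_mid",(.456,-.031),["scene","top"],True))
print(fit("shaker_mid",(.558,-.113),["scene"],False))
print(fit("coffee_jar_mid",(.557,-.279),["scene","top"],False))
print(fit("tea_tin_mid",(.561,-.379),["scene","top"],False,True))
print(telemetry.observe()["position"])
E
```

```text
(array([ 0.457 , -0.0315,  0.    ,  0.0009]), np.float64(0.938), ['scene'])
(array([ 0.5647, -0.1085,  0.    ,  0.    ]), np.float64(0.768), ['scene'])
(array([ 0.5596, -0.2815,  0.    ,  0.    ]), np.float64(0.9), ['top'])
(array([ 0.5632, -0.3787,  0.0817,  0.    ]), np.float64(0.867), ['scene', 'top'])
[ 0.45552602 -0.031031    0.07353802]
```

```bash

python3 -m inch '[[0,0,0.0015,0,0,0,0],[0,0,0,0,0,0,0.5],[0,0,0,0,0,0,0.5],[0,0,0,0,0,0,1],[0,0,0,0,0,0,1]]' 40
python3 -m inch '[[0,0,0,0,0,0,1],[0,0,-0.01,0,0,0,1],[0,0,-0.04,0,0,0,1],[0,0,-0.04,0,0,0,1],[0,0,-0.045,0,0,0,1]]'
python3 -m inch '[[-0.0298,0.0202,0,0,0,0,1],[-0.0298,0.0202,0,0,0,0,1],[-0.0298,0.0202,0,0,0,0,1],[-0.0298,0.0202,0,0,0,0,1],[-0.0298,0.0202,0,0,0,0,1]]'
python3 -m inch '[[0,0,0,0,0,0,1],[0,0,0,0,0,0,1]]'
```

```text
clock: 36.05
position: [0.4555, -0.0312, 0.0719]
tool_rot: [3.141, -0.0, 1.571]
force: [-0.4, -0.7, 3.6]
grip_width: 0.0438
finger_force: 40.0
clock: 36.55
position: [0.4546, -0.0315, 0.2084]
tool_rot: [-3.14, 0.001, 1.57]
force: [0.6, 1.1, -1.4]
grip_width: 0.0436
finger_force: 41.2
clock: 37.05
position: [0.5568, -0.1814, 0.2074]
tool_rot: [-3.141, 0.0, 1.571]
force: [0.7, 0.7, -1.2]
grip_width: 0.0434
finger_force: 41.4
clock: 37.25
position: [0.556, -0.1807, 0.2069]
tool_rot: [-3.141, 0.0, 1.569]
force: [0.3, 0.4, -0.9]
grip_width: 0.0437
finger_force: 41.4
```

```bash

python3 -m inch '[[0,0.001,0.03,0,0,0,1],[0,0,0.03,0,0,0,1],[0,0,0.03,0,0,0,1],[0,0,0.03,0,0,0,1],[0,0,0.007,0,0,0,1]]'
python3 -m inch '[[0,0,0.003,0,0,0,1],[0,0,0,0,0,0,1],[0,0,0,0,0,0,1]]'
```

```text
clock: 37.75
position: [0.5558, -0.1785, 0.0777]
tool_rot: [-3.138, -0.001, 1.572]
force: [-0.6, 0.4, -0.5]
grip_width: 0.0432
finger_force: 41.4
clock: 38.05
position: [0.5581, -0.1802, 0.0782]
tool_rot: [3.14, 0.0, 1.571]
force: [-0.5, -0.6, -0.4]
grip_width: 0.0436
finger_force: 41.4
```

```bash

python3 -m inch '[[0,0,0.001,0,0,0,1],[0,0,0.001,0,0,0,1],[0,0,0,0,0,0,1]]' 40
```

```text
clock: 38.35
position: [0.5581, -0.1804, 0.0759]
tool_rot: [3.14, 0.0, 1.571]
force: [-0.8, 0.6, 12.3]
grip_width: 0.0437
finger_force: 42.3
```

Contact. I'll release, rise and swing the arm back out of the view (x back, then left past the front of the coffee maker).

```bash

python3 -m inch '[[0,0,0,0,0,0,0.3],[0,0,0,0,0,0,0.1],[0,0,0,0,0,0,0.1],[0,0,0,0,0,0,0.1]]'
python3 -m inch '[[0,0,-0.02,0,0,0,0.1],[0,0,-0.03,0,0,0,0.1],[0,0,-0.04,0,0,0,0.1],[0,0,-0.04,0,0,0,0.1],[0,0,-0.03,0,0,0,0.3]]'
python3 -m inch '[[0,-0.031,0,0,0,0,0.5],[0,-0.031,0,0,0,0,0.5],[0,-0.031,0,0,0,0,0.5],[0,-0.031,0,0,0,0,0.5],[0,-0.031,0,0,0,0,0.5]]'
python3 -m inch '[[0.04,0,0,0,0,0,0.5],[0.04,0,0,0,0,0,0.5],[0.04,0,0,0,0,0,0.5],[0.04,0,0,0,0,0,0.5],[0.04,0,0,0,0,0,0.5]]'
python3 -m inch '[[0.04,0,0,0,0,0,0.5],[0.04,0,0,0,0,0,0.5],[0.04,0,0,0,0,0,0.5],[0.04,0,0,0,0,0,0.5],[0.04,0,0,0,0,0,0.5]]'
python3 -m inch '[[0,0,0,0,0,0,0.5],[0,0,0,0,0,0,0.5]]'
python3 - <<'E'
from fit import *
im=grab_frame("scene");t=grab_frame("top")
for c in (["scene"],["top"]):
  print(c)
  for l,x in dict(spice_green_mid=(.559,-.045),shaker_mid=(.558,-.113),spice_tan_mid=(.558,-.18),coffee_jar_mid=(.557,-.279),tea_tin_mid=(.561,-.379)).items():
    print(l,*fit(l,x,c,False,l[:3]=="tea"))
cv2.imwrite("pics/f1.png",np.hstack([cv2.resize(im[100:270,210:400],None,fx=2,fy=2),cv2.resize(t[90:260,220:410],None,fx=2,fy=2)])[:,:,::-1])
E
```

```text
clock: 38.75
position: [0.5574, -0.1801, 0.0748]
tool_rot: [-3.141, 0.0, 1.571]
force: [-0.3, -0.3, -0.4]
grip_width: 0.0768
finger_force: 0.0
clock: 39.25
position: [0.5576, -0.1804, 0.2372]
tool_rot: [3.14, 0.0, 1.57]
force: [-0.2, 0.4, -0.6]
grip_width: 0.0642
finger_force: 0.0
clock: 39.75
position: [0.4011, -0.1801, 0.2347]
tool_rot: [3.142, -0.0, 1.571]
force: [1.1, 0.5, 0.9]
grip_width: 0.0427
finger_force: 0.0
clock: 40.25
position: [0.4022, 0.0215, 0.235]
tool_rot: [3.141, -0.0, 1.571]
force: [1.0, 0.3, -0.3]
grip_width: 0.0426
finger_force: 0.0
clock: 40.75
position: [0.4021, 0.2216, 0.2349]
tool_rot: [3.141, -0.0, 1.571]
force: [0.9, -0.4, -0.0]
grip_width: 0.0426
finger_force: 0.0
clock: 40.95
position: [0.4022, 0.2202, 0.2346]
tool_rot: [-3.141, 0.001, 1.572]
force: [0.1, -1.0, 0.9]
grip_width: 0.0426
finger_force: 0.0
['scene']
spice_green_mid [ 0.5655 -0.0384  0.      0.    ] 0.906 ['scene']
shaker_mid [ 0.557  -0.1114  0.      0.    ] 0.778 ['scene']
spice_tan_mid [ 0.5626 -0.1755  0.      0.    ] 0.914 ['scene']
coffee_jar_mid [ 0.5669 -0.2715  0.      0.    ] 0.941 ['scene']
tea_tin_mid [ 0.5671 -0.3751  0.3056  0.    ] 0.913 ['scene']
['top']
spice_green_mid [ 0.5573 -0.0494  0.      0.    ] 0.937 ['top']
shaker_mid [ 0.5547 -0.1159  0.      0.    ] 0.735 ['top']
spice_tan_mid [ 0.5594 -0.1815  0.      0.    ] 0.941 ['top']
coffee_jar_mid [ 0.5587 -0.2807  0.      0.    ] 0.88 ['top']
tea_tin_mid [ 0.5624 -0.3811  0.0764  0.    ] 0.873 ['top']
```

View pics/f1.png

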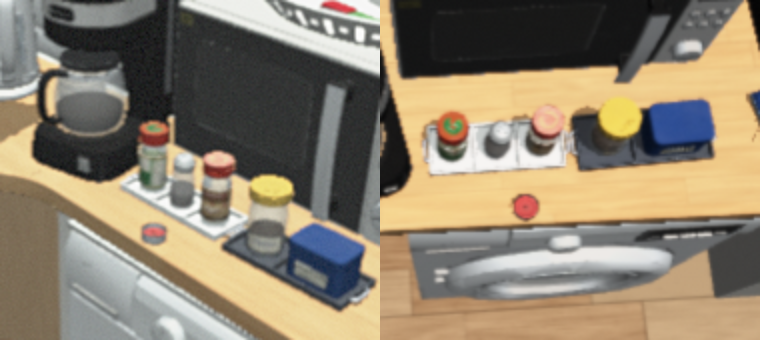

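Both views show all five things upright in their compartments, and the tealight is where it was. The fits put each within about 5 mm of its compartment's centre.

```bash
python3 -c "
from workcell import *
print(bot.job_done())"
```

```text
the job is handed in; nothing more can be done
None
```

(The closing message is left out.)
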